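# Switch on the stove fan under its hinged guard

### The job

Switch on the stove fan at the switch box fixed to the table: lift the hinged guard clear of the lever, push the lever fully over from left to right (as seen from the robot), then lower the guard gently until it is fully shut. Leave the pot, the bowl and the hammer where they are.

Things in the scene. Friction and masses are not known exactly. Their poses are not given: they have to be found in the camera images.
- switch_box: Low dark metal box with a bright top plate, fixed to the table, 150 (x) by 130 (y) by 40 mm high. Origin: centre of its underside, on the table. Its x axis points from the guard's handle side, which faces the robot, to the hinge side, away from the robot; its y axis points to the left as seen from the robot; z up. It is turned up to 0.35 rad either way. Nothing stands above the top plate but the lever and the guard.
- guard_hinge (a point): Middle of the guard's hinge axis, which runs along the box's y axis: 68 mm from the box's centre towards its +x, 41 mm above the table. Axes as the box's. Does not move.
- guard (a joint): Hinge of the guard: 0 rad is fully shut, it grows as the guard is lifted, stop at 1.8 rad. The hinge has friction, so the guard stays at any angle where it is left and does not fall (some 2 N at the handle moves it). It may start up to 0.12 rad ajar. The guard is a grey sheet-metal hood, 130 mm long from the hinge towards the handle side, 120 mm wide, 65 mm high, walls 4 mm, open below and towards the hinge, 0.2 kg.
- guard_handle (a point): Middle of the guard's handle, a round steel bar 10 mm in diameter and 90 mm long, parallel to the hinge axis, held by a leg at each end. Bar centre line 38 mm above the hood's flat top and, with the guard shut, 107 mm from the hinge axis towards the robot and 103 mm above it (144 mm above the table). It swings with the guard: axes as the box's when shut, turning about the box's y axis, up and over away from the robot.
- lever (a joint): Switch lever under the guard: 0 rad is off (leaning left, to the box's +y, 0.6 rad from upright), 1.2 rad is on (leaning right, 0.6 rad from upright). It starts at 0 to 0.12 and has friction: it stays where it is left (about 1.5 N at the knob moves it).
- lever_tip (a point): Centre of the black ball knob, 22 mm in diameter, on the lever, a 10 mm steel rod. It lies 52 mm from the lever's pivot, whose axis runs along the box's x axis through a point 20 mm from the box's centre towards its -x, 40 mm above the table. The knob's centre is 43 mm above the box's top plate and 29 mm to the left of the pivot when off, as far to the right when on.
- pot: Blue enamelled pot, open, 116 mm across (about 185 mm over its two side handles), 115 mm high, loose; origin at the centre of its underside. Not to be disturbed.
- bowl: Brass bowl, 150 mm across, 50 mm high, loose; origin at the centre of its underside. Not to be disturbed.
- hammer: Hammer lying on the table, loose; handle along its x axis. Not to be disturbed.

How it is judged:
By the outcome, as a careful person would: the job done as asked, in the order asked, and still so for the second after the job is handed in, with the robot touching nothing.
It also fails if it takes over 70 s, if anything falls off the work surface, if the arm or the gripper's body presses on something with over 40 N, if the wrist force passes 120 N, or if a joint passes its speed limit or range.

### The arm

A 6-joint arm with a two-finger parallel gripper is mounted at the origin on the work surface. World frame = base frame: x ahead of the robot, y to its left, z up, the work surface at z = 0. Lengths are in m, angles in degrees, forces in N, time in s.
With the tool pointing down it reaches from about 0.4 to 0.825 m from the base axis. Payload 7 kg.
Tool frame: the origin (TCP) lies midway between the tips of the shut fingers; the grasp point (between the pads) lies 19 mm behind it (ctrl.hold_point_z is the distance from the TCP to the grasp point, in m); z points along the fingers, x is the direction in which the jaws open and shut, and the axes are right-handed (so a half turn about z gives the same grasp; the last joint's range is limited). The gripper opens to 88 mm and grips with 3 to 60 N. Pads are 19 mm wide; open, the fingers measure 130 mm over their backs; the gripper's body (78 mm by 193 mm) begins 47 mm behind the grasp point.
Start: joints at [87.554, 20.546, 0.682, 0, -70.136, -16.507], TCP at [0.219, 0.638, 0.198] pointing down, gripper open.
Joint ranges: [-176.03, 176.03], [-82.01, 121.73], [-58.28, 71.71], [-173.87, 95.51], [-174.79, -0.11], [-173.66, 173.66]. Speed limits (degrees/s): [136.94, 136.94, 172.46, 180, 180, 180].

### API

Orientations are given as [roll, pitch, yaw] about the fixed x, y, z axes, in that order (R = Rz(yaw) Ry(pitch) Rx(roll)).
In Python, from plant import ctrl gives the robot as it stands.
- The arm moves only by the tool apply_moves, never from a script. Its argument "motion" is a list of rows, each a list of 2 entries, a list of its own where there are three numbers: the shift along the world's x, y, z in cm, then the turn about the world's z in degrees. In form: [[[tx, ty, tz], roll], ...]. A call has 1 to 10 rows; each row is the pose to reach, as a shift and turn from the pose commanded when the call began; what a row does not reach only later rows make up. A row lasts 1/10 s, in which the tool goes at most 50 mm and 8.59 degrees, less where a joint would pass 70% of its speed; a pose out of reach is approached as far as the arm can. A call with a gripper value outside its range is refused whole. "hand" is the finger opening in cm, from 0 to 8.76, set as the call begins (left out, the last holds). The fingers move at their own pace and stop on an object; the grip force is fixed at half the most. Time passes only in rows, so rows that repeat a pose let the fingers close. It gives the time, the measured TCP pose, the force and the opening at its end, in the units of the state.
- ctrl.get_obs(): the state, without advancing time (a new reading comes with each control period).
- ctrl.snapshot(name): name is "scene" or "top"; returns (picture, depth): 420x560x3 uint8, blue, green, red; 420x560 float32, m along the optical axis (not along the pixel's ray), 0 where there is no reading.
- ctrl.camera_model(name): a dict with "fx", "fy", "cx", "cy" (pixels), "cam_to_world" (4x4, takes a point from camera to world coordinates). Camera axes: x right, y down, z forward; pixel columns grow to the right and rows downward; lengths in m; the calibration is good to about 2 mm. A picture is of the moment at which its call begins. camera_model takes no time and is no camera call.
- ctrl.close_job(): hands the job in, once; it reports no verdict.
The state is a dict: "clock": time; "joint_pos": joint angles; "qvel": joint speeds; "tau": joint torques, N m; "tool_pos": TCP position; "orientation": TCP orientation; "force": force on the tool from outside, world axes, zero at the start; "moment": the same for the moment, N m; "opening": finger opening in m.
Only numpy, scipy, OpenCV 4.12 (cv2) and the standard library are available. Lean on these libraries where they do the work, as an engineer would, in place of code of your own. Each camera call takes 0.05 s, during which the arm holds its last target.

## Working session

There is one attempt and no reset: what is moved stays moved. The work goes in short steps, Python scripts to look and compute and a tool call to move; the robot and the scene stay as the last step left them, time stands still between calls to the robot, and variables do not carry over. Pictures are saved under pics/ and viewed, and the job is handed in when it is done.

Besides the shell and the picture viewer there is one more tool, called after ">>>" as name(argument=value, ...), one argument or row to a line, values as JSON. apply_moves: Moves the arm, as the interface text tells. Its arguments: {"type":"object","properties":{"motion":{"type":"array"},"hand":{"type":"number"}},"required":["motion"]}

```bash
ls; mkdir -p pics; python3 - <<'E'
from plant import ctrl
import cv2,numpy as np
print(ctrl.get_obs())
for n in("scene","top"):
    p,d=ctrl.snapshot(n); cv2.imwrite(f"pics/{n}0.png",p); np.save(f"{n}0.npy",d); print(ctrl.camera_model(n))
E
```

```text
pics
{'clock': 0.0, 'joint_pos': array([ 8.75539208e+01,  2.05905530e+01,  6.32488063e-01, -1.96303952e-02,
       -7.01348055e+01, -1.65075425e+01]), 'qvel': array([-0.0160517 , -0.03390445, -0.04399902,  0.03312815, -0.01103378,
        0.015639  ]), 'tau': array([ 9.17509860e-04, -5.82721531e+01,  2.93050039e+01,  6.99746042e+00,
        6.99714728e-03, -1.45507329e-04]), 'tool_pos': array([0.21909268, 0.63788085, 0.19662445]), 'orientation': array([-1.79991302e+02, -9.42864001e-02, -1.08960314e+02]), 'force': array([0.74067811, 0.15123016, 0.18551766]), 'moment': array([-0.03838631, -0.01309589, -0.00868331]), 'opening': 0.0875871938875394}
{'fx': 469.8670471685732, 'fy': 469.8670471685732, 'cx': 271.5364185838256, 'cy': 208.11383880788915, 'cam_to_world': array([[ 0.73504876,  0.34466651, -0.58387355,  1.30690862],
       [ 0.67775073, -0.39752162,  0.61857134, -0.6468208 ],
       [-0.01890153, -0.85040082, -0.52579576,  0.74108628],
       [ 0.        ,  0.        ,  0.        ,  1.        ]])}
{'fx': 492.3744404994287, 'fy': 492.3744404994287, 'cx': 273.4203788520271, 'cy': 213.21436494726873, 'cam_to_world': array([[-0.01498329, -0.99227017,  0.12318853,  0.48628809],
       [-0.99986379,  0.01401598, -0.00871514,  0.11732841],
       [ 0.00692116, -0.12330233, -0.99234502,  1.08901577],
       [ 0.        ,  0.        ,  0.        ,  1.        ]])}
```

View pics/scene0.png

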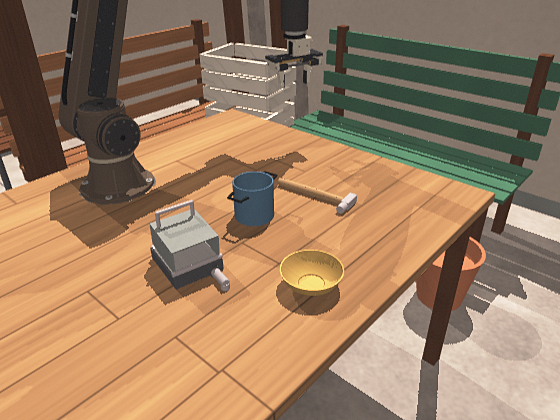

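View pics/top0.png

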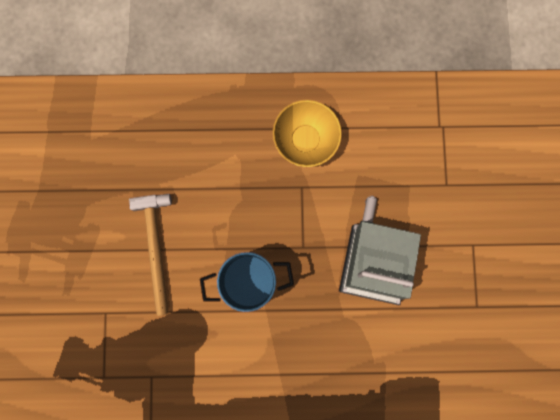

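Top view: the box with its hood is at about (382,262), its handle at (387,277), with a conduit stub at (370,210) on the far side. The pot is at (247,281), the bowl at (307,133) and the hammer at (155,255). Next I'll measure the box.

```bash
cat > h.py <<'E'
import cv2,numpy as np
from plant import ctrl
def cloud(n,d):
    m=ctrl.camera_model(n); v,u=np.mgrid[0:420,0:560]
    P=np.stack([(u-m['cx'])/m['fx']*d,(v-m['cy'])/m['fy']*d,d],-1)
    T=m['cam_to_world']; return P@T[:3,:3].T+T[:3,3]
def proj(n,p):
    m=ctrl.camera_model(n);T=np.linalg.inv(m['cam_to_world']);q=np.asarray(p)@T[:3,:3].T+T[:3,3]
    return np.c_[q[:,0]/q[:,2]*m['fx']+m['cx'],q[:,1]/q[:,2]*m['fy']+m['cy']]
E
python3 - <<'E'
from h import *
for n,r in(("top",(325,190,440,310)),("scene",(140,190,240,300))):
    p=cv2.imread(f"pics/{n}0.png"); x0,y0,x1,y1=r
    c=cv2.resize(p[y0:y1,x0:x1],None,fx=5,fy=5,interpolation=cv2.INTER_NEAREST)
    cv2.imwrite(f"pics/{n}0z.png",c)
d=np.load("top0.npy");P=cloud("top",d)
R=P[190:310,325:440].reshape(-1,3)
print(np.histogram(R[:,2],bins=np.arange(-.01,.17,.01)))
for lo,hi in((.03,.06),(.095,.125),(.13,.16)):
    Q=R[(R[:,2]>lo)&(R[:,2]<hi)]
    print(lo,hi,len(Q),Q.mean(0),np.median(Q[:,2]),cv2.minAreaRect((Q[:,:2]*1000).astype(np.float32)))
for n in("top","scene"):
    P=cloud(n,np.load(n+"0.npy")).reshape(-1,3)
    Q=P[(P[:,2]>.13)&(P[:,2]<.175)&(P[:,0]>.3)&(P[:,0]<.6)&(P[:,1]>-.25)&(P[:,1]<0)]
    print(n,len(Q),Q.mean(0),Q[:,2].max(),cv2.fitLine((Q[:,:2]).astype(np.float32),cv2.DIST_L2,0,.01,.01).ravel(),Q.min(0),Q.max(0))
E
```

```text
(array([5204, 3167,   88,  269,  475,  170,   66,   76,   71,   75,   79,
       1834, 1865,   12,    7,   10,  271]), array([-0.01,  0.  ,  0.01,  0.02,  0.03,  0.04,  0.05,  0.06,  0.07,
        0.08,  0.09,  0.1 ,  0.11,  0.12,  0.13,  0.14,  0.15,  0.16]))
0.03 0.06 711 [ 0.47546276 -0.07734647  0.03927641] 0.0381695102247952 ((532.4813842773438, -117.3014907836914), (130.72894287109375, 206.9759063720703), 76.55677795410156)
0.095 0.125 3737 [ 0.51394014 -0.11111077  0.11002702] 0.1100012577554863 ((511.91748046875, -113.03556060791016), (121.9526596069336, 131.51754760742188), 76.67107391357422)
0.13 0.16 288 [ 0.47539626 -0.10150882  0.15486485] 0.15552187859214678 ((475.016357421875, -103.49259948730469), (99.76058959960938, 10.470272064208984), 76.89713287353516)
top 290 [ 0.47536202 -0.10165026  0.15490486] 0.16097497029686603 [ 0.2277804   0.9737125   0.47536203 -0.10165025] [ 0.46020855 -0.15263163  0.13195015] [ 0.49000312 -0.05414424  0.16097497]
scene 218 [ 0.47582655 -0.10843616  0.14996166] 0.15850317967626415 [ 0.23204468  0.9727051   0.47582656 -0.10843615] [ 0.45644373 -0.15474348  0.1304549 ] [ 0.49056008 -0.05731442  0.15850318]
```

View pics/top0z.png

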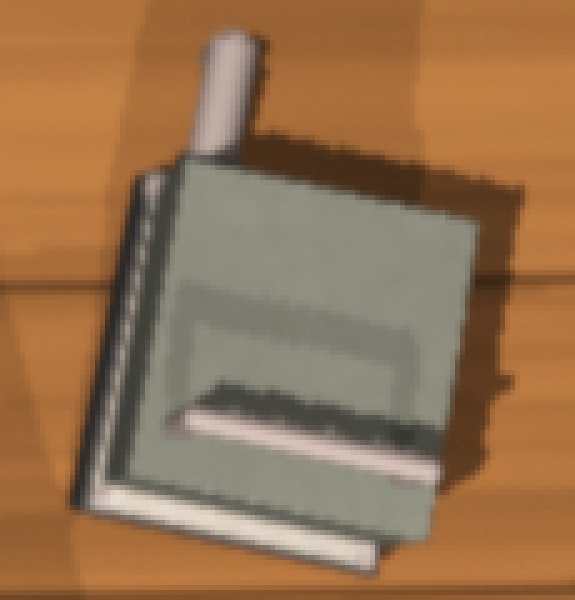

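View pics/scene0z.png

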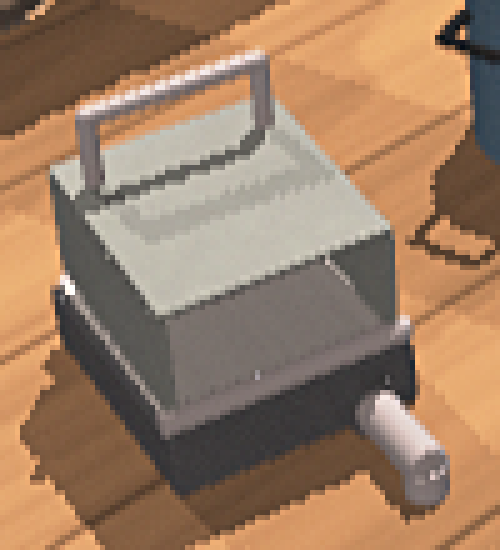

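```bash
python3 - <<'E'
from h import *
yaw=-13.25*np.pi/180
bx=np.array([np.cos(yaw),np.sin(yaw)]);by=np.array([-bx[1],bx[0]])
for n in("top","scene"):
    P=cloud(n,np.load(n+"0.npy")).reshape(-1,3)
    Q=P[(P[:,2]>-.005)&(P[:,2]<.2)&(P[:,0]>.38)&(P[:,0]<.68)&(P[:,1]>-.25)&(P[:,1]<0)]
    a=Q[:,:2]@bx;b=Q[:,:2]@by
    T=(Q[:,2]>.095)&(Q[:,2]<.125); 
    A=np.c_[a[T],b[T],np.ones(T.sum())]; z=Q[T,2]
    for _ in range(4):
        c=np.linalg.lstsq(A,z,rcond=None)[0]; k=abs(A@c-z)<.003; A,z=A[k],z[k]
    print(n,"tilt",c,len(z),"a",np.percentile(A[:,0],[0.5,99.5]),"b",np.percentile(A[:,1],[0.5,99.5]))
    H=(Q[:,2]>.145); print(" bar a",np.percentile(a[H],[2,50,98]),"b",np.percentile(b[H],[1,99]),"z",np.percentile(Q[H,2],[50,95,99]))
    S=(Q[:,2]>.032)&(Q[:,2]<.046); print(" plate a",np.percentile(a[S],[1,99]),"b",np.percentile(b[S],[1,99]),np.median(Q[S,2]))
print("bx",bx,"by",by)
E
```

```text
top tilt [-0.07775681 -0.00041053  0.15116572] 3221 a [0.46055801 0.58891465] b [-0.05111711  0.06745409]
 bar a [0.48144075 0.48612391 0.49104812] b [-0.03939212  0.05698163] z [0.15569868 0.15876272 0.15974354]
 plate a [0.44203312 0.58751408] b [-0.05279808  0.07286777] 0.037850652639570326
scene tilt [-0.08270045  0.00437192  0.1534564 ] 1610 a [0.46028574 0.58990944] b [-0.05441245  0.06489534]
 bar a [0.48252406 0.48845274 0.49254581] b [-0.04355175  0.05286373] z [0.15377161 0.15695525 0.15747521]
 plate a [0.45401793 0.59259206] b [-0.0589723  0.0648539] 0.039092310427135235
bx [ 0.97337926 -0.22920039] by [0.22920039 0.97337926]
```

>>> apply_moves(
  motion=[
    [[2,-4,0.5],-8],
    [[4,-8,1],-16],
    [[6,-12,2],-24],
    [[8,-16.5,3],-32],
    [[10,-21,4],-40],
    [[12,-25.5,5],-48],
    [[14,-30,5],-56],
    [[16,-34.5,5],-64],
    [[18,-39,5],-72],
    [[20,-43,5],-80],
  ],
  hand=8,
)

```text
clock: 1.1
tool_pos: [0.4193, 0.2061, 0.2477]
orientation: [180.0, 0.0, 170.7]
force: [1.2, -0.1, 0.2]
opening: 0.0803
```

>>> apply_moves(
  motion=[
    [[1,-4.5,0],-4.3],
    [[2,-9,0],-4.3],
    [[3,-13.5,0],-4.3],
    [[4,-18,0],-4.3],
    [[5,-22.5,0],-4.3],
    [[5.5,-27,0],-4.3],
    [[5.65,-31.3,0],-4.3],
    [[5.65,-31.3,0],-4.3],
    [[5.65,-31.3,0],-4.3],
    [[5.65,-31.3,0],-4.3],
  ],
)

```text
clock: 2.1
tool_pos: [0.4756, -0.1042, 0.2474]
orientation: [180.0, -0.0, 166.7]
force: [0.6, -0.6, 0.5]
opening: 0.0799
```

>>> apply_moves(
  motion=[
    [[0,-0.1,-2],0],
    [[0,-0.1,-4],0],
    [[0,-0.1,-6],0],
    [[0,-0.1,-8],0],
    [[0,-0.1,-9],0],
    [[0,-0.1,-10],0],
    [[0,-0.1,-10.6],0],
    [[0,-0.1,-11],0],
    [[0,-0.1,-11],0],
    [[0,-0.1,-11],0],
  ],
  hand=5,
)

```text
clock: 3.1
tool_pos: [0.4761, -0.1057, 0.138]
orientation: [180.0, 0.0, 166.7]
force: [0.7, 0.0, -0.6]
opening: 0.05
```

```bash
python3 - <<'E'
from h import *
a,_=ctrl.snapshot("scene")
cv2.imwrite("pics/s1.png",cv2.resize(a[150:310,110:270],None,fx=3.5,fy=3.5))
print(ctrl.get_obs()['tool_pos'])
E
```

```text
[ 0.47615419 -0.10564292  0.13809087]
```

View pics/s1.png

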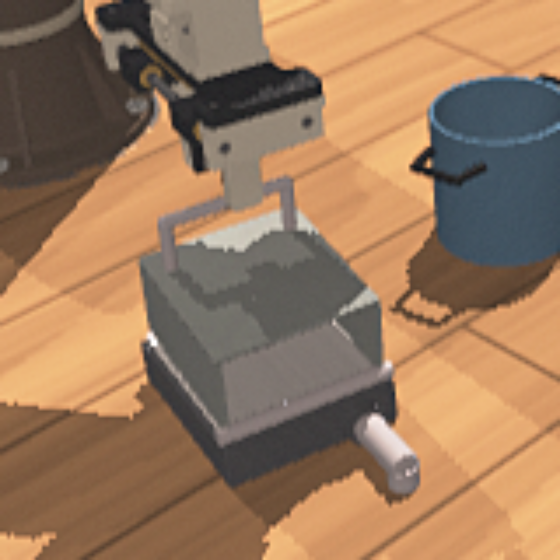

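The fingers straddle the bar at its middle, at crop (240,195). Closing now.

>>> apply_moves(
  motion=[
    [[0,0,0],0],
    [[0,0,0],0],
    [[0,0,0],0],
    [[0,0,0],0],
    [[0,0,0],0],
    [[0,0,0],0],
  ],
  hand=0,
)

```text
clock: 3.75
tool_pos: [0.4758, -0.1056, 0.1376]
orientation: [180.0, 0.0, 166.7]
force: [0.1, 0.3, 0.3]
opening: 0.0073
```

```bash
python3 - <<'E'
import numpy as np
# arc in cm shifts from current command
yaw=np.radians(-13.25);bx=np.array([np.cos(yaw),np.sin(yaw)])
r=np.hypot(107,103)/10; 
f=lambda th:(r*np.cos(np.arctan2(103,-107)-th), r*np.sin(np.arctan2(103,-107)-th))
x0,z0=f(.08)
for th in np.arange(.08,1.7,.08):
    x,z=f(th); d=(x-x0)*bx; print(round(th,2),d.round(2),round(z-z0,2))
E
```

```text
0.08 [ 0. -0.] 0.0
0.16 [ 0.9  -0.21] 0.75
0.24 [ 1.85 -0.43] 1.43
0.32 [ 2.85 -0.67] 2.02
0.4 [ 3.89 -0.92] 2.53
0.48 [ 4.97 -1.17] 2.95
0.56 [ 6.08 -1.43] 3.29
0.64 [ 7.21 -1.7 ] 3.53
0.72 [ 8.36 -1.97] 3.68
0.8 [ 9.52 -2.24] 3.73
0.88 [10.67 -2.51] 3.69
0.96 [11.82 -2.78] 3.55
1.04 [12.95 -3.05] 3.32
1.12 [14.07 -3.31] 3.0
1.2 [15.15 -3.57] 2.58
1.28 [16.2  -3.81] 2.08
1.36 [17.21 -4.05] 1.5
1.44 [18.16 -4.28] 0.83
1.52 [19.06 -4.49] 0.09
1.6 [19.91 -4.69] -0.73
1.68 [20.68 -4.87] -1.61
```

>>> apply_moves(
  motion=[
    [[0.4,-0.1,0.4],0],
    [[0.9,-0.2,0.75],0],
    [[1.4,-0.3,1.1],0],
    [[1.85,-0.43,1.43],0],
    [[1.85,-0.43,1.43],0],
    [[1.85,-0.43,1.43],0],
  ],
)

```text
clock: 4.35
tool_pos: [0.4942, -0.11, 0.1517]
orientation: [180.0, -0.0, 166.7]
force: [-1.0, 0.5, -0.6]
opening: 0.0005
```

```bash
python3 - <<'E'
from h import *
a,_=ctrl.snapshot("scene")
cv2.imwrite("pics/s2.png",cv2.resize(a[150:310,110:270],None,fx=3.5,fy=3.5))
print(ctrl.get_obs()['tool_pos'])
E
```

```text
[ 0.49404243 -0.10995242  0.15166154]
```

View pics/s2.png

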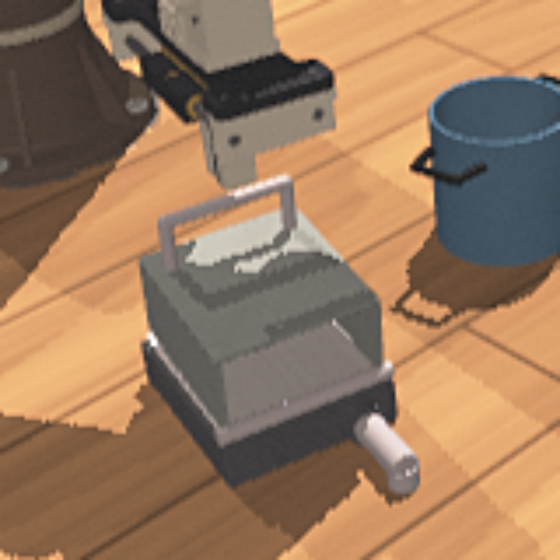

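```bash
python3 - <<'E'
from h import *
t=ctrl.get_obs()['tool_pos']
bar=np.array([.4756,-.1051,.152]); by=np.array([.2292,.9734,0])
print(((proj("scene",[t,bar,bar+.045*by,bar-.045*by])-[110,150])*3.5).round())
print(proj("top",[t,bar]).round(), ctrl.get_obs()['opening'])
a,d=ctrl.snapshot("scene");P=cloud("scene",d)
Q=P[150:310,110:270].reshape(-1,3)
k=(Q[:,2]>.14)&(Q[:,2]<.30)
for lo in np.arange(.14,.26,.01):
    q=Q[(Q[:,2]>lo)&(Q[:,2]<lo+.01)&(Q[:,0]>.4)]
    if len(q): print(round(lo,2),len(q),q.mean(0).round(4),q.min(0).round(3),q.max(0).round(3))
E
```

```text
[[238. 215.]
 [227. 202.]
 [286. 182.]
 [165. 223.]]
[[390. 268.]
 [388. 278.]] 0.0007515228907258834
0.14 46 [ 0.4753 -0.1127  0.1464] [ 0.46  -0.155  0.14 ] [ 0.492 -0.06   0.15 ]
0.15 140 [ 0.4765 -0.1069  0.1544] [ 0.46  -0.154  0.15 ] [ 0.491 -0.059  0.159]
0.17 1 [ 0.4942 -0.1201  0.1795] [ 0.494 -0.12   0.18 ] [ 0.494 -0.12   0.18 ]
0.18 36 [ 0.5043 -0.1165  0.1863] [ 0.478 -0.126  0.182] [ 0.513 -0.104  0.189]
0.19 50 [ 0.502  -0.1173  0.195 ] [ 0.476 -0.127  0.19 ] [ 0.513 -0.105  0.2  ]
0.2 23 [ 0.4976 -0.1167  0.2034] [ 0.476 -0.125  0.2  ] [ 0.514 -0.106  0.21 ]
0.21 9 [ 0.4825 -0.1194  0.2156] [ 0.477 -0.121  0.212] [ 0.488 -0.118  0.219]
0.22 4 [ 0.4847 -0.1202  0.2227] [ 0.481 -0.121  0.221] [ 0.487 -0.119  0.225]
0.24 76 [ 0.5418 -0.1321  0.248 ] [ 0.405 -0.169  0.244] [ 0.589 -0.095  0.25 ]
0.25 237 [ 0.5352 -0.1344  0.255 ] [ 0.4  -0.17  0.25] [ 0.59  -0.093  0.26 ]
```

```bash
python3 - <<'E'
from h import *
print(ctrl.hold_point_z,[x for x in dir(ctrl) if x[0]!='_'])
P=cloud("scene",np.load("scene0.npy"))[20:110,250:340].reshape(-1,3)
P=P[(abs(P[:,0]-.219)<.15)&(abs(P[:,1]-.638)<.15)]
for lo in np.arange(.14,.34,.01):
    q=P[(P[:,2]>lo)&(P[:,2]<lo+.01)]
    if len(q): print(round(lo,2),len(q),q.mean(0).round(3),q.min(0).round(3),q.max(0).round(3))
for n in("scene","top"):
    D=np.load(n+"0.npy");C=cloud(n,D).reshape(-1,3)
    t=C[(abs(C[:,0]-.6)<.2)&(abs(C[:,1]-.0)<.3)&(abs(C[:,2])<.02)];print(n,np.median(t[:,2]))
a,d=ctrl.snapshot("top");cv2.imwrite("pics/t2.png",a);C=cloud("top",d).reshape(-1,3)
o=ctrl.get_obs();print(o['tool_pos'],o['joint_pos'])
k=C[(abs(C[:,0]-.494)<.12)&(abs(C[:,1]+.11)<.12)&(C[:,2]>.17)]
print(np.histogram(k[:,2],20))
E
```

```text
0.0188 ['PlanningError', 'camera_model', 'close_job', 'get_obs', 'hold_point_z', 'snapshot']
0.22 15 [0.227 0.649 0.228] [0.187 0.581 0.224] [0.249 0.691 0.23 ]
0.23 40 [0.221 0.627 0.235] [0.19  0.574 0.23 ] [0.25  0.692 0.24 ]
0.24 37 [0.225 0.636 0.245] [0.189 0.575 0.24 ] [0.249 0.693 0.25 ]
0.25 36 [0.223 0.627 0.255] [0.192 0.572 0.25 ] [0.249 0.687 0.259]
0.26 47 [0.224 0.629 0.265] [0.19  0.572 0.26 ] [0.254 0.694 0.269]
0.27 38 [0.226 0.636 0.274] [0.194 0.568 0.27 ] [0.251 0.702 0.28 ]
0.28 31 [0.234 0.654 0.284] [0.206 0.57  0.28 ] [0.269 0.706 0.29 ]
0.29 81 [0.231 0.613 0.296] [0.152 0.539 0.29 ] [0.284 0.71  0.3  ]
0.3 171 [0.235 0.617 0.305] [0.158 0.538 0.3  ] [0.286 0.705 0.31 ]
0.31 130 [0.24  0.627 0.315] [0.15  0.527 0.31 ] [0.288 0.716 0.32 ]
0.32 169 [0.23  0.611 0.325] [0.157 0.531 0.32 ] [0.288 0.715 0.33 ]
0.33 227 [0.225 0.622 0.333] [0.157 0.533 0.33 ] [0.288 0.736 0.34 ]
scene -0.0007205039119483891
top -0.0003793922190216126
[ 0.49394431 -0.10992914  0.15168314] [ 9.72224890e+00  6.71351086e+00 -2.41081659e+01 -5.93858727e-03
 -5.92004920e+01 -2.29749260e+01]
(array([  81,  138, 1004,    0,   27,   18,    0,    0,    0,    0,    0,
          0,    1,   42,    4,   27, 1087, 5198, 8860,  489]), array([0.24709082, 0.26689948, 0.28670814, 0.3065168 , 0.32632546,
       0.34613412, 0.36594277, 0.38575143, 0.40556009, 0.42536875,
       0.44517741, 0.46498607, 0.48479473, 0.50460339, 0.52441205,
       0.54422071, 0.56402936, 0.58383802, 0.60364668, 0.62345534,
       0.643264  ]))
```

View pics/t2.png

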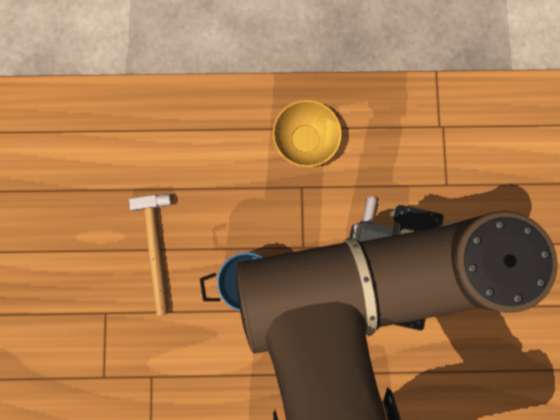

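The picture shows the arm over the box with nothing disturbed. The empty grasp and both depth checks (at the start and now) agree that the real fingertips are about 28 mm higher than the reported z. So the closed fingers passed above the bar, and it hasn't moved. From here I'll use real z = reported + 0.028 and regrasp.

>>> apply_moves(
  motion=[
    [[-0.9,0.2,0],0],
    [[-1.85,0.45,0],0],
    [[-1.85,0.45,0],0],
    [[-1.85,0.45,0],0],
    [[-1.85,0.45,0],0],
    [[-1.85,0.45,0],0],
    [[-1.85,0.45,0],0],
    [[-1.85,0.45,0],0],
  ],
  hand=5,
)

```text
clock: 5.3
tool_pos: [0.4758, -0.1054, 0.1518]
orientation: [-180.0, -0.0, 166.7]
force: [-0.4, 0.3, 0.6]
opening: 0.0493
```

>>> apply_moves(
  motion=[
    [[0,0,-0.7],0],
    [[0,0,-1.4],0],
    [[0,0,-2.1],0],
    [[0,0,-2.8],0],
    [[0,0,-3.5],0],
    [[0,0,-4.2],0],
    [[0,0,-4.2],0],
    [[0,0,-4.2],0],
  ],
)

```text
clock: 6.1
tool_pos: [0.4758, -0.1055, 0.1098]
orientation: [-180.0, -0.0, 166.8]
force: [0.4, -0.1, -0.2]
opening: 0.0499
```

```bash
python3 - <<'E'
from h import *
a,d=ctrl.snapshot("scene")
cv2.imwrite("pics/s3.png",cv2.resize(a[150:310,110:270],None,fx=3.5,fy=3.5))
o=ctrl.get_obs();print(o['tool_pos'],o['force'],o['opening'])
E
```

```text
[ 0.4759469  -0.10543026  0.11000826] [-0.12208238 -1.00344151 -0.25252301] 0.05005230372410965
```

View pics/s3.png

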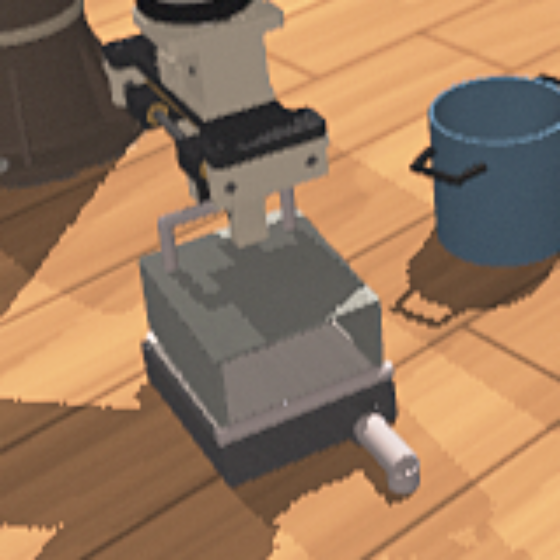

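The fingertip, at crop (250,243), is now well below the bar line (about y=205). Gripping.

>>> apply_moves(
  motion=[
    [[0,0,0],0],
    [[0,0,0],0],
    [[0,0,0],0],
    [[0,0,0],0],
    [[0,0,0],0],
    [[0,0,0],0],
    [[0,0,0],0],
    [[0,0,0],0],
    [[0,0,0],0],
  ],
  hand=0,
)

```text
clock: 7.05
tool_pos: [0.4738, -0.1053, 0.1096]
orientation: [-180.0, -0.2, 166.7]
force: [-6.1, 2.0, 5.7]
opening: 0.0089
```

>>> apply_moves(
  motion=[
    [[0.45,-0.1,0.4],0],
    [[0.9,-0.21,0.75],0],
    [[1.4,-0.32,1.1],0],
    [[1.85,-0.43,1.43],0],
    [[1.85,-0.43,1.43],0],
  ],
)

```text
clock: 7.55
tool_pos: [0.4924, -0.1099, 0.1242]
orientation: [-179.9, -0.2, 166.7]
force: [-6.7, 2.2, 8.9]
opening: 0.009
```

>>> apply_moves(
  motion=[
    [[0.35,-0.1,0.3],0],
    [[0.85,-0.22,0.6],0],
    [[1.35,-0.34,0.86],0],
    [[1.9,-0.48,1.1],0],
    [[2.4,-0.6,1.32],0],
    [[2.95,-0.74,1.52],0],
    [[3.5,-0.87,1.7],0],
    [[4.05,-1.0,1.86],0],
    [[4.05,-1.0,1.86],0],
  ],
)

```text
clock: 8.45
tool_pos: [0.535, -0.1202, 0.1434]
orientation: [-180.0, -0.0, 166.8]
force: [-3.4, -0.8, 4.8]
opening: 0.0088
```

```bash
python3 - <<'E'
from h import *
a,d=ctrl.snapshot("scene")
cv2.imwrite("pics/s4.png",cv2.resize(a[150:310,110:270],None,fx=3.5,fy=3.5))
o=ctrl.get_obs();print(o['tool_pos'],o['force'],o['opening'])
E
```

```text
[ 0.53508444 -0.1202123   0.1433852 ] [-2.20082672 -0.25206402  3.6694722 ] 0.009199888313864965
```

View pics/s4.png

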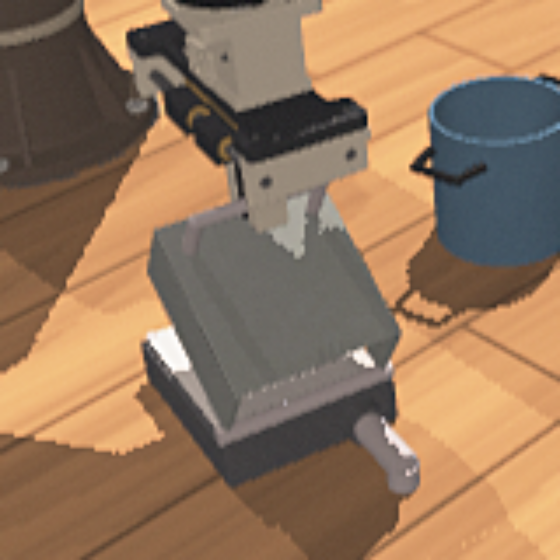

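The guard is swinging up with the gripper (about 0.55 rad). Continuing the arc.

>>> apply_moves(
  motion=[
    [[0.56,-0.13,0.13],0],
    [[1.13,-0.27,0.24],0],
    [[1.7,-0.4,0.32],0],
    [[2.28,-0.54,0.39],0],
    [[2.86,-0.67,0.42],0],
    [[3.44,-0.81,0.44],0],
    [[4.0,-0.95,0.43],0],
    [[4.59,-1.08,0.4],0],
    [[5.16,-1.22,0.34],0],
    [[5.74,-1.35,0.26],0],
  ],
)

```text
clock: 9.5
tool_pos: [0.5924, -0.1338, 0.1451]
orientation: [-180.0, -0.0, 166.7]
force: [-3.8, -3.9, 2.9]
opening: 0.0091
```

>>> apply_moves(
  motion=[
    [[0.57,-0.13,-0.1],0],
    [[1.13,-0.27,-0.23],0],
    [[1.69,-0.4,-0.38],0],
    [[2.25,-0.53,-0.55],0],
    [[2.79,-0.66,-0.75],0],
    [[3.33,-0.79,-0.97],0],
    [[3.86,-0.91,-1.2],0],
    [[4.38,-1.03,-1.47],0],
    [[4.88,-1.15,-1.75],0],
    [[5.39,-1.27,-2.05],0],
  ],
)

```text
clock: 10.5
tool_pos: [0.6466, -0.1466, 0.1246]
orientation: [-180.0, 0.0, 166.7]
force: [-2.0, -4.2, 2.2]
opening: 0.0088
```

```bash
python3 - <<'E'
from h import *
a,d=ctrl.snapshot("scene")
cv2.imwrite("pics/s5.png",cv2.resize(a[150:310,110:270],None,fx=3.5,fy=3.5))
o=ctrl.get_obs();print(o['tool_pos'],o['force'],o['opening'])
E
```

```text
[ 0.64735155 -0.14679143  0.12405786] [-0.45597896 -6.32793796  0.41388841] 0.00880639636598342
```

View pics/s5.png

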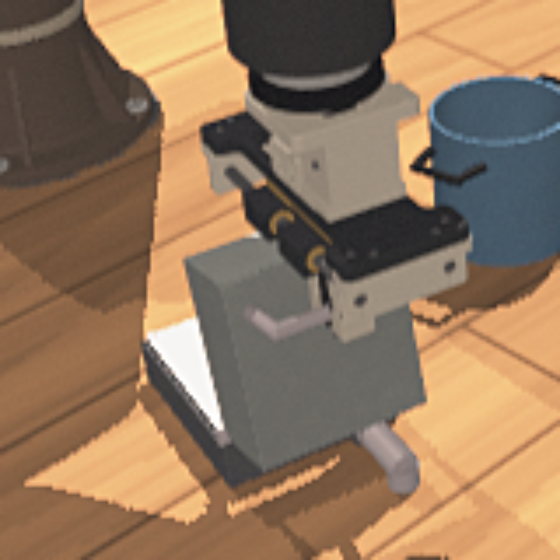

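>>> apply_moves(
  motion=[
    [[0.48,-0.05,-0.32],0],
    [[0.95,-0.15,-0.67],0],
    [[1.4,-0.25,-1.03],0],
    [[1.85,-0.35,-1.41],0],
    [[2.28,-0.45,-1.81],0],
    [[2.7,-0.55,-2.23],0],
    [[3.0,-0.62,-2.55],0],
    [[3.0,-0.62,-2.55],0],
  ],
)

```text
clock: 11.35
tool_pos: [0.6764, -0.1534, 0.0985]
orientation: [-179.9, -0.0, 166.7]
force: [-1.8, -7.1, -1.6]
opening: 0.0088
```

```bash
python3 - <<'E'
from h import *
a,d=ctrl.snapshot("scene")
cv2.imwrite("pics/s6.png",cv2.resize(a[150:310,110:270],None,fx=3.5,fy=3.5))
o=ctrl.get_obs();print(o['tool_pos'],o['force'],o['opening'])
E
```

```text
[ 0.67629481 -0.1533685   0.09857143] [-1.75500242 -7.87447247 -1.08054396] 0.009135098355168443
```

View pics/s6.png

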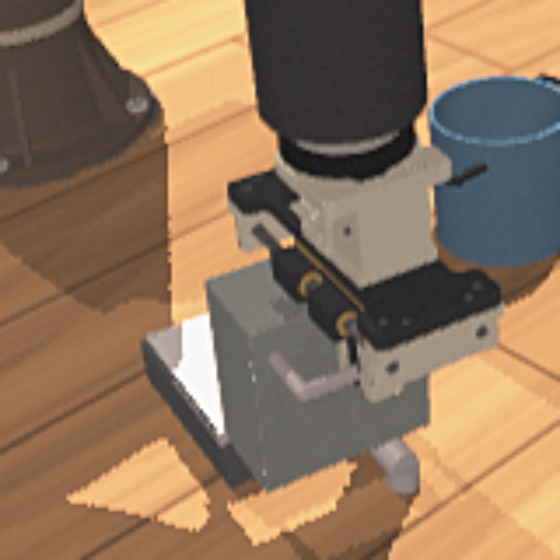

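The guard stands about upright (roughly 1.6 rad). I'll open the fingers a little and lift straight up.

>>> apply_moves(
  motion=[
    [[0,0,0],0],
    [[0,0,0],0],
    [[0,0,0],0],
    [[0,0,0],0],
    [[0,0,1],0],
    [[0,0,2],0],
    [[0,0,4],0],
    [[0,0,7],0],
    [[0,0,10],0],
    [[0,0,13],0],
  ],
  hand=2,
)

```text
clock: 12.4
tool_pos: [0.6762, -0.1521, 0.232]
orientation: [180.0, 0.1, 166.8]
force: [0.5, 0.6, 0.5]
opening: 0.0202
```

>>> apply_moves(
  motion=[
    [[0,0,2],0],
    [[-3,1,2.5],-8],
    [[-7,2,2.5],-16],
    [[-11,3,2.5],-24],
    [[-15,5,2.5],-32],
    [[-18,8,2.5],-40],
    [[-19,12,2.5],-48],
    [[-19,12,2.5],-56],
    [[-19,12,2.5],-64],
    [[-19,12,2.5],-72],
  ],
  hand=0,
)

```text
clock: 13.4
tool_pos: [0.4862, -0.0315, 0.256]
orientation: [179.9, -0.0, 94.5]
force: [0.5, -0.3, 0.4]
opening: 0.0003
```

```bash
python3 - <<'E'
from h import *
o=ctrl.get_obs();print(o['tool_pos'],o['orientation'],o['force'],o['opening'])
for n,r in(("top",(320,180,460,320)),("scene",(110,150,270,310))):
    a,d=ctrl.snapshot(n);np.save(n+"7.npy",d);cv2.imwrite(f"pics/{n}7full.png",a); x0,y0,x1,y1=r
    cv2.imwrite(f"pics/{n}7.png",cv2.resize(a[y0:y1,x0:x1],None,fx=4,fy=4,interpolation=cv2.INTER_NEAREST))
E
```

```text
[ 0.48617112 -0.03152327  0.25597646] [ 1.79852103e+02 -3.23260872e-02  9.44928082e+01] [ 0.4827995  -0.29820409  0.40337091] 0.00032151309797762086
```

View pics/top7.png

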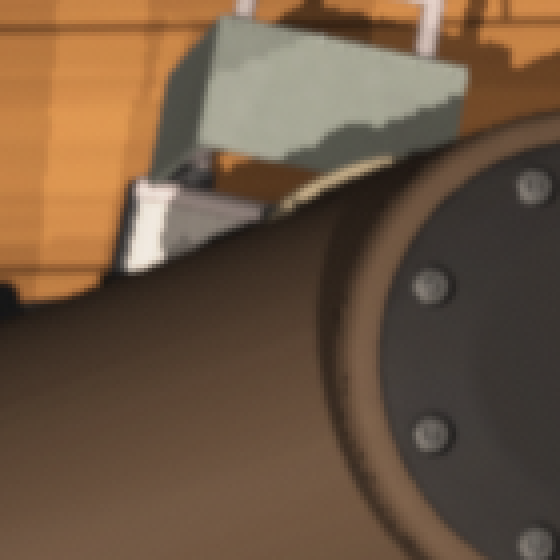

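View pics/scene7.png

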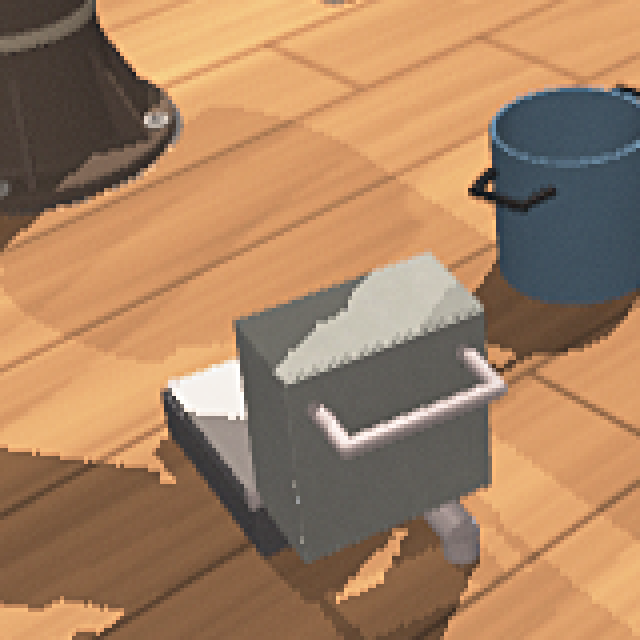

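The guard stands upright and stays there, and the plate is open. The pot is undisturbed. I'll check the gripper's clearance to the pot, then go to the left of the knob.

```bash
python3 - <<'E'
from h import *
P=cloud("top",np.load("top0.npy"))[230:325,195:320].reshape(-1,3)
Q=P[P[:,2]>.04];print("pot",Q.min(0),Q.max(0),np.percentile(Q[:,2],99))
b=Q[:,:2]@[.2292,.9734];a=Q[:,:2]@[.9734,-.2292];print("b",b.min()-.007,b.max()-.007,"a",a.min(),a.max())
P=cloud("scene",np.load("scene7.npy")).reshape(-1,3)
a=P[:,:2]@[.9734,-.2292];b=P[:,:2]@[.2292,.9734]
k=(a>.38)&(a<.6)&(abs(b)<.12)&(P[:,2]>.05)&(P[:,2]<.2)
print("guard",a[k].min(),np.percentile(P[k,2],99))
E
```

```text
pot [0.41614354 0.07160524 0.0400986 ] [0.52917392 0.25678406 1.08901577] 1.0890157653222876
b 0.16933071311705591 0.35318538594834803 a 0.3650871523527271 0.4802929533112374
guard 0.5840923709252052 0.17167434407583945
```

>>> apply_moves(
  motion=[
    [[0.5,-0.1,0],-6],
    [[1,-0.3,0],-12],
    [[1.5,-0.43,0],-17.7],
    [[1.5,-0.43,0],-17.7],
    [[1.5,-0.43,-3],-17.7],
    [[1.5,-0.43,-6],-17.7],
    [[1.5,-0.43,-9],-17.7],
    [[1.5,-0.43,-11],-17.7],
    [[1.5,-0.43,-12],-17.7],
    [[1.5,-0.43,-12],-17.7],
  ],
)

```text
clock: 14.5
tool_pos: [0.5004, -0.0366, 0.1337]
orientation: [-179.9, 0.1, 77.2]
force: [-0.2, 0.3, 0.1]
opening: 0.0004
```

```bash
python3 - <<'E'
from h import *
for n,r in(("top",(240,130,460,320)),("scene",(110,100,270,310))):
    a,d=ctrl.snapshot(n); x0,y0,x1,y1=r
    cv2.imwrite(f"pics/{n}8.png",cv2.resize(a[y0:y1,x0:x1],None,fx=2.8,fy=2.8))
P=cloud("scene",d).reshape(-1,3)
a=P[:,:2]@[.9734,-.2292];b=P[:,:2]@[.2292,.9734]-.007
for lo in np.arange(.15,.26,.01):
    k=(P[:,2]>lo)&(P[:,2]<lo+.01)&(abs(a-.496)<.13)&(abs(b-.08)<.13)&(a<.57)
    if k.any(): print(round(lo,2),k.sum(),a[k].min().round(3),a[k].max().round(3),b[k].min().round(3),b[k].max().round(3))
E
```

```text
0.16 25 0.492 0.51 0.055 0.088
0.17 58 0.489 0.51 0.054 0.087
0.18 59 0.488 0.511 0.053 0.088
0.19 57 0.488 0.511 0.052 0.089
0.2 74 0.488 0.512 0.049 0.09
0.21 49 0.495 0.511 0.048 0.092
0.22 15 0.471 0.535 -0.016 0.153
0.23 201 0.461 0.54 -0.018 0.161
0.24 322 0.461 0.54 -0.019 0.157
0.25 283 0.459 0.539 -0.024 0.166
0.26 363 0.458 0.541 -0.026 0.165
```

View pics/scene8.png

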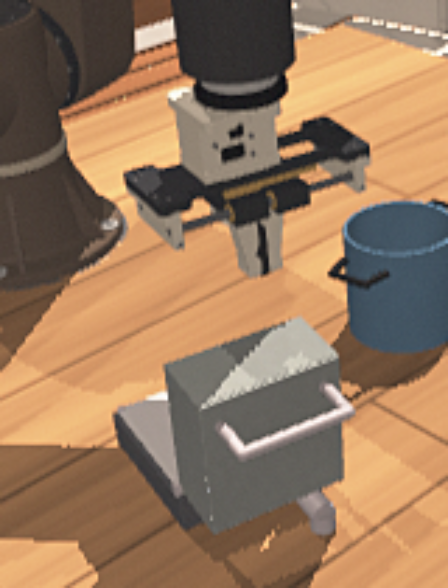

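View pics/top8.png

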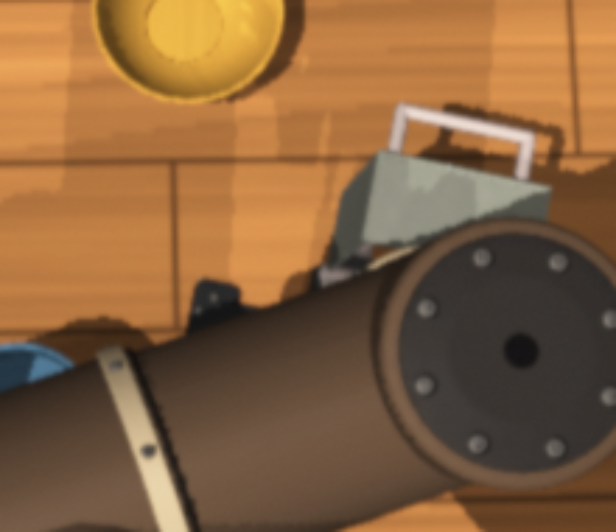

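The closed fingers are left of the box and clear of the pot and guard, with the measured tip z at about 0.161, which confirms the 28 mm offset. Descending, then pushing to the right.

>>> apply_moves(
  motion=[
    [[0,0,-2],0],
    [[0,0,-4],0],
    [[0,0,-6],0],
    [[0,0,-7.5],0],
    [[0,0,-8.6],0],
    [[0,0,-8.6],0],
    [[0,0,-8.6],0],
  ],
)

```text
clock: 15.3
tool_pos: [0.5018, -0.0363, 0.0492]
orientation: [179.9, -0.0, 77.1]
force: [0.6, 0.2, 0.1]
opening: 0.0005
```

>>> apply_moves(
  motion=[
    [[-0.2,-0.8,0],0],
    [[-0.3,-1.5,0],0],
    [[-0.5,-2.2,0],0],
    [[-0.65,-2.9,0],0],
    [[-0.8,-3.5,0],0],
    [[-0.95,-4.1,0],0],
    [[-1.1,-4.7,0],0],
    [[-1.25,-5.3,0],0],
    [[-1.35,-5.8,0],0],
    [[-1.35,-5.8,0],0],
  ],
)

```text
clock: 16.3
tool_pos: [0.4869, -0.0952, 0.0481]
orientation: [-179.9, 0.0, 77.0]
force: [0.1, -0.4, -0.0]
opening: 0.0003
```

```bash
python3 - <<'E'
from h import *
o=ctrl.get_obs();print(o['tool_pos'],o['force'])
n,r=("scene",(110,100,270,310))
a,d=ctrl.snapshot(n); x0,y0,x1,y1=r
cv2.imwrite(f"pics/{n}9.png",cv2.resize(a[y0:y1,x0:x1],None,fx=2.8,fy=2.8))
E
```

```text
[ 0.48685419 -0.0951704   0.04808259] [ 0.0925198  -0.40159539 -0.0107397 ]
```

View pics/scene9.png

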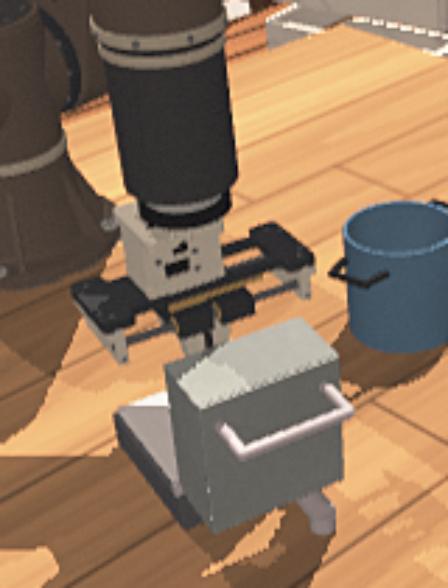

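>>> apply_moves(
  motion=[
    [[-0.05,-0.2,0],0],
    [[-0.1,-0.4,0],0],
    [[-0.14,-0.6,0],0],
    [[-0.18,-0.8,0],0],
  ],
)

```text
clock: 16.75
tool_pos: [0.4857, -0.1024, 0.0483]
orientation: [-180.0, -0.0, 77.1]
force: [0.4, 0.9, -1.2]
opening: 0.0003
```

>>> apply_moves(
  motion=[
    [[-0.05,-0.2,0],0],
    [[-0.1,-0.4,0],0],
    [[-0.14,-0.6,0],0],
  ],
)

```text
clock: 17.05
tool_pos: [0.4843, -0.1085, 0.0484]
orientation: [180.0, -0.0, 77.0]
force: [-0.2, 2.4, -1.2]
opening: 0.0007
```

>>> apply_moves(
  motion=[
    [[-0.03,-0.15,0],0],
    [[-0.07,-0.3,0],0],
  ],
)

```text
clock: 17.25
tool_pos: [0.4843, -0.1102, 0.0484]
orientation: [179.9, -0.1, 77.0]
force: [0.4, 15.9, 0.6]
opening: 0.0007
```

>>> apply_moves(
  motion=[
    [[-0.03,-0.15,0],0],
    [[-0.07,-0.3,0],0],
  ],
)

```text
clock: 17.45
tool_pos: [0.4844, -0.1108, 0.0484]
orientation: [179.9, -0.3, 77.0]
force: [-0.7, 34.2, 1.0]
opening: 0.0004
```

The force rises steeply with no travel, so the lever is at its stop. I'll back off, go up and move aside to see the lever.

>>> apply_moves(
  motion=[
    [[0.1,0.5,0],0],
    [[0.25,1,0],0],
    [[0.35,1.5,0],0],
    [[0.35,1.5,3],0],
    [[0.35,1.5,7],0],
    [[0.35,1.5,11],0],
    [[0.35,1.5,15],0],
    [[0.35,1.5,19],0],
    [[0,5,20],8],
    [[-1,9,20],16],
  ],
)

```text
clock: 18.45
tool_pos: [0.4742, -0.0245, 0.2507]
orientation: [179.8, -0.0, 93.2]
force: [1.2, 1.1, -0.1]
opening: 0.0003
```

>>> apply_moves(
  motion=[
    [[0,4.5,0],8],
    [[0,9,0],16],
    [[0,13.5,0],24],
    [[0,18,0],32],
    [[0,22,0],40],
    [[0,25,0],48],
    [[0,25,0],56],
    [[0,25,0],64],
    [[0,25,0],73.8],
    [[0,25,0],73.8],
  ],
)

```text
clock: 19.45
tool_pos: [0.4729, 0.2254, 0.2482]
orientation: [-180.0, 0.0, 167.0]
force: [-0.2, 0.3, 0.5]
opening: 0.0004
```

```bash
python3 - <<'E'
from h import *
o=ctrl.get_obs();print(o['tool_pos'],o['orientation'],o['force'])
for n,r in(("top",(300,150,440,310)),("scene",(110,100,270,310))):
    a,d=ctrl.snapshot(n);np.save(n+"10.npy",d); x0,y0,x1,y1=r
    cv2.imwrite(f"pics/{n}10full.png",a)
    cv2.imwrite(f"pics/{n}10.png",cv2.resize(a[y0:y1,x0:x1],None,fx=3.6 if n=="top" else 2.8,fy=3.6 if n=="top" else 2.8))
yaw=np.radians(-13.25);bx=np.array([np.cos(yaw),np.sin(yaw),0]);by=np.array([-bx[1],bx[0],0])
for b,z in((-.029,.083),(.029,.083),(0,.04)):
    print((proj("top",[.496*bx+(.007+b)*by+[0,0,z]])-[300,150])*3.6)
E
```

```text
[0.4729052  0.22538164 0.24819775] [-1.79957691e+02  4.04178247e-04  1.67016099e+02] [-0.23817558  0.28762169  0.46980106]
[[339.8083613  456.30797853]]
[[238.96047369 434.08062429]]
[[273.09248183 445.2955248 ]]
```

View pics/top10.png

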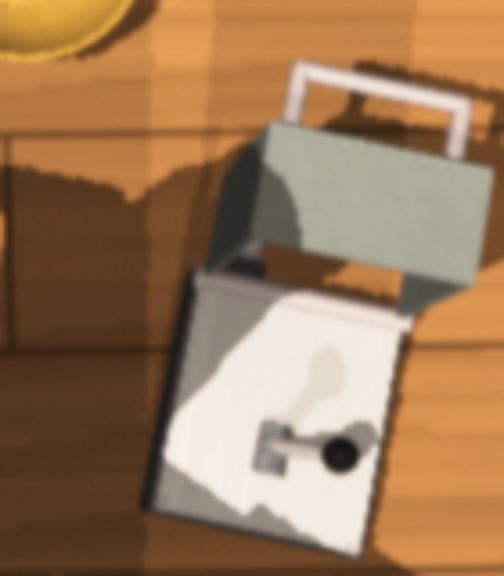

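View pics/scene10.png

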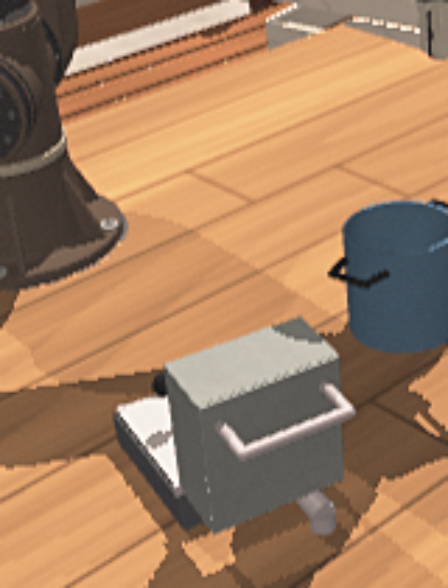

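In the top crop the knob is at (340,454); the prediction for fully on was (340,456), so the lever is fully over to the right. Next I'll measure the bar for the regrasp.

```bash
python3 - <<'E'
from h import *
bx=np.array([.9734,-.2292]);by=np.array([.2292,.9734])
for n in("top","scene"):
    P=cloud(n,np.load(n+"10.npy")).reshape(-1,3)
    a=P[:,:2]@bx;b=P[:,:2]@by
    k=(a>.672)&(a<.72)&(b>-.06)&(b<.07)&(P[:,2]>.09)
    print(n,k.sum(),"a",np.percentile(a[k],[1,25,50,75,99]).round(4),"b",np.percentile(b[k],[1,99]).round(4),"z",np.percentile(P[k,2],[5,50,75,95,99]).round(4))
r=np.hypot(107,103);p=np.arctan2(103,-107)
for th in(1.5,1.54,1.58,1.6,1.62,1.66): print(th,.5845+r*np.cos(p-th)/1e3,.041+r*np.sin(p-th)/1e3)
E
```

```text
top 343 a [0.6729 0.6884 0.6919 0.6953 0.6994] b [-0.0409  0.0572] z [0.1407 0.1443 0.1458 0.1474 0.1482]
scene 276 a [0.6731 0.6914 0.6954 0.6977 0.7004] b [-0.0439  0.0536] z [0.1376 0.1433 0.1446 0.1463 0.1473]
1.5 0.6796731030417734 0.15501789533840724
1.54 0.6841564744305405 0.1511207841602803
1.58 0.6884804167191327 0.14704750321867796
1.6 0.690580429999513 0.14494682472840834
1.62 0.6926380125222802 0.14280456889418652
1.66 0.6966226105736044 0.13839876897661418
```

>>> apply_moves(
  motion=[
    [[2.2,-4.1,0],0],
    [[4.4,-8.2,0],0],
    [[6.6,-12.3,0],0],
    [[8.8,-16.4,0],0],
    [[11,-20.5,0],0],
    [[13.2,-24.6,0],0],
    [[15.4,-28.7,0],0],
    [[17.6,-32.8,0],0],
    [[19.5,-36.3,0],0],
    [[20.3,-37.7,0],0],
  ],
  hand=2.2,
)

```text
clock: 20.55
tool_pos: [0.6766, -0.155, 0.2472]
orientation: [-179.9, -0.1, 166.5]
force: [0.2, 0.2, 0.1]
opening: 0.0219
```

>>> apply_moves(
  motion=[
    [[0,0,0],0],
    [[0,0,-2.5],0],
    [[0,0,-5],0],
    [[0,0,-7.5],0],
    [[0,0,-7.5],0],
    [[0,0,-7.5],0],
  ],
)

```text
clock: 21.15
tool_pos: [0.6759, -0.1509, 0.1741]
orientation: [-180.0, -0.0, 166.8]
force: [0.8, 0.4, 0.5]
opening: 0.0218
```

```bash
python3 - <<'E'
from h import *
o=ctrl.get_obs();print(o['tool_pos'],o['orientation'],o['force'],o['opening'])
a,d=ctrl.snapshot("scene")
cv2.imwrite("pics/s11.png",cv2.resize(a[130:310,110:270],None,fx=3.3,fy=3.3))
bx=np.array([.9734,-.2292]);by=np.array([.2292,.9734])
P=cloud("scene",d).reshape(-1,3);A=P[:,:2]@bx;B=P[:,:2]@by
for lo in(.17,.18,.19,.2,.21,.22):
    k=(abs(A-.693)<.09)&(abs(B-.007)<.06)&(P[:,2]>lo)&(P[:,2]<lo+.01)&(A>.66)
    if k.any():print(lo,k.sum(),A[k].min(),A[k].max(),B[k].min(),B[k].max())
E
```

```text
[ 0.67586998 -0.15085997  0.17408359] [-1.79967320e+02 -6.24079775e-03  1.66837030e+02] [0.76080837 0.42029585 0.46552505] 0.021791975639204084
0.2 47 0.6690226345368672 0.7210482601109882 -0.004643119642342631 0.01781883799904096
0.21 87 0.666981821466563 0.7224983046611511 -0.005002495608516723 0.018425159188613385
0.22 62 0.6666012959251197 0.7218571654429491 -0.0052649372668329315 0.018023081023966547
```

View pics/s11.png

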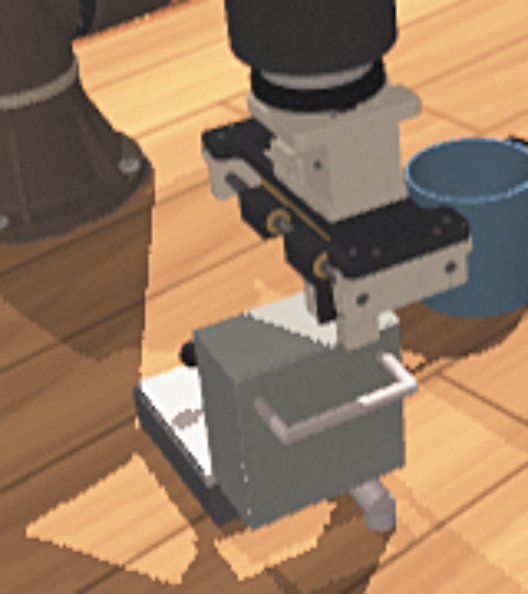

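>>> apply_moves(
  motion=[
    [[0,0,-1.5],0],
    [[0,0,-3],0],
    [[0,0,-4.2],0],
    [[0,0,-5.4],0],
    [[0,0,-6.5],0],
    [[0,0,-7.5],0],
    [[0,0,-7.5],0],
  ],
)

```text
clock: 21.9
tool_pos: [0.6749, -0.1514, 0.0963]
orientation: [-180.0, -0.2, 166.8]
force: [0.3, 0.8, -0.5]
opening: 0.0217
```

>>> apply_moves(
  motion=[
    [[0,0,0],0],
    [[0,0,0],0],
    [[0,0,0],0],
    [[0,0,0],0],
    [[0,0,0],0],
  ],
  hand=0,
)

```text
clock: 22.4
tool_pos: [0.6767, -0.1515, 0.0992]
orientation: [180.0, 0.1, 166.9]
force: [1.3, 0.1, 1.9]
opening: 0.0088
```

```bash
python3 - <<'E'
import numpy as np
from plant import ctrl
o=ctrl.get_obs();print(o['tool_pos'],o['force'],o['opening'])
bx=np.array([.9734,-.2292])
r=np.hypot(107,103)/10;p=np.arctan2(103,-107)
f=lambda th:(r*np.cos(p-th),r*np.sin(p-th))
x0,z0=f(1.62)
for i,th in enumerate(np.r_[np.arange(1.57,0,-.05),0]):
    x,z=f(th);d=(x-x0)*bx;print(i,round(th,2),d.round(2),round(z-z0,2))
E
```

```text
[ 0.67669356 -0.15152231  0.09916837] [1.31496067 0.130454   1.88173788] 0.008833145314738703
0 1.57 [-0.51  0.12] 0.53
1 1.52 [-1.04  0.25] 1.03
2 1.47 [-1.6   0.38] 1.5
3 1.42 [-2.18  0.51] 1.95
4 1.37 [-2.78  0.65] 2.36
5 1.32 [-3.4  0.8] 2.74
6 1.27 [-4.04  0.95] 3.09
7 1.22 [-4.69  1.1 ] 3.41
8 1.17 [-5.36  1.26] 3.69
9 1.12 [-6.04  1.42] 3.94
10 1.07 [-6.73  1.59] 4.15
11 1.02 [-7.43  1.75] 4.33
12 0.97 [-8.14  1.92] 4.47
13 0.92 [-8.86  2.09] 4.57
14 0.87 [-9.58  2.26] 4.64
15 0.82 [-10.3    2.43] 4.67
16 0.77 [-11.02   2.6 ] 4.66
17 0.72 [-11.75   2.77] 4.62
18 0.67 [-12.46   2.93] 4.54
19 0.62 [-13.18   3.1 ] 4.42
20 0.57 [-13.88   3.27] 4.27
21 0.52 [-14.58   3.43] 4.07
22 0.47 [-15.27   3.6 ] 3.85
23 0.42 [-15.95   3.76] 3.59
24 0.37 [-16.61   3.91] 3.29
25 0.32 [-17.26   4.06] 2.96
26 0.27 [-17.89   4.21] 2.6
27 0.22 [-18.5    4.36] 2.21
28 0.17 [-19.1   4.5] 1.78
29 0.12 [-19.67   4.63] 1.33
30 0.07 [-20.21   4.76] 0.84
31 0.02 [-20.74   4.88] 0.33
32 0.0 [-20.94   4.93] 0.12
```

>>> apply_moves(
  motion=[
    [[-0.51,0.12,0.53],0],
    [[-1.04,0.25,1.03],0],
    [[-1.6,0.38,1.5],0],
    [[-2.18,0.51,1.95],0],
    [[-2.78,0.65,2.36],0],
    [[-3.4,0.8,2.74],0],
    [[-4.04,0.95,3.09],0],
    [[-4.69,1.1,3.41],0],
    [[-5.36,1.26,3.69],0],
    [[-6.04,1.42,3.94],0],
  ],
)

```text
clock: 23.4
tool_pos: [0.6186, -0.1376, 0.1407]
orientation: [180.0, 0.4, 166.9]
force: [5.6, -2.6, 5.6]
opening: 0.0087
```

>>> apply_moves(
  motion=[
    [[-0.69,0.17,0.21],0],
    [[-1.39,0.33,0.39],0],
    [[-2.1,0.5,0.53],0],
    [[-2.82,0.67,0.63],0],
    [[-3.54,0.84,0.7],0],
    [[-4.26,1.01,0.73],0],
    [[-4.98,1.18,0.72],0],
    [[-5.71,1.35,0.68],0],
    [[-6.42,1.51,0.6],0],
    [[-7.14,1.68,0.48],0],
  ],
)

```text
clock: 24.4
tool_pos: [0.5457, -0.1203, 0.1447]
orientation: [179.9, 0.3, 166.9]
force: [1.6, 1.6, 6.5]
opening: 0.0093
```

```bash
python3 - <<'E'
from h import *
a,d=ctrl.snapshot("scene")
cv2.imwrite("pics/s12.png",cv2.resize(a[130:310,110:270],None,fx=3.3,fy=3.3))
o=ctrl.get_obs();print(o['tool_pos'],o['force'],o['opening'])
E
```

```text
[ 0.54442964 -0.11997384  0.14440633] [-0.59752277  1.88216045  6.96552317] 0.009103322582512296
```

View pics/s12.png

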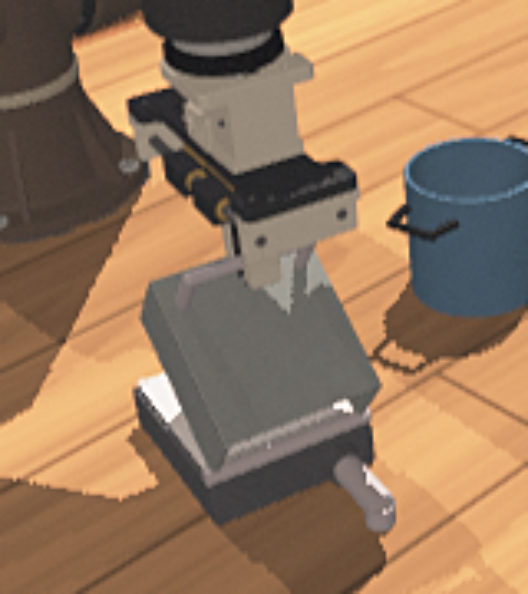

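The guard is coming down in the grip (about 0.6 rad). Continuing, slower towards the end.

>>> apply_moves(
  motion=[
    [[-0.7,0.17,-0.15],0],
    [[-1.4,0.33,-0.35],0],
    [[-2.09,0.5,-0.57],0],
    [[-2.77,0.66,-0.83],0],
    [[-3.43,0.81,-1.13],0],
    [[-3.9,0.92,-1.36],0],
    [[-4.3,1.01,-1.58],0],
    [[-4.71,1.11,-1.82],0],
    [[-5.02,1.18,-2.02],0],
    [[-5.32,1.26,-2.21],0],
  ],
)

```text
clock: 25.45
tool_pos: [0.4912, -0.1073, 0.121]
orientation: [179.9, 0.1, 166.9]
force: [1.7, 2.2, 3.7]
opening: 0.0089
```

>>> apply_moves(
  motion=[
    [[-0.24,0.06,-0.17],0],
    [[-0.48,0.11,-0.34],0],
    [[-0.72,0.17,-0.52],0],
    [[-0.95,0.22,-0.7],0],
    [[-1.17,0.27,-0.88],0],
    [[-1.28,0.3,-0.98],0],
    [[-1.39,0.33,-1.07],0],
    [[-1.5,0.35,-1.17],0],
    [[-1.6,0.37,-1.27],0],
    [[-1.71,0.4,-1.37],0],
  ],
)

```text
clock: 26.45
tool_pos: [0.4739, -0.1033, 0.1068]
orientation: [180.0, 0.0, 166.8]
force: [-0.8, 6.2, 4.4]
opening: 0.0092
```

>>> apply_moves(
  motion=[
    [[-0.11,0,-0.1],0],
    [[-0.21,0,-0.2],0],
    [[-0.32,0,-0.3],0],
    [[-0.42,0,-0.4],0],
    [[-0.53,0.02,-0.5],0],
    [[-0.53,0.02,-0.5],0],
  ],
)

```text
clock: 27.05
tool_pos: [0.4688, -0.1022, 0.1017]
orientation: [179.9, 0.0, 166.8]
force: [-0.8, 12.0, 3.7]
opening: 0.0088
```

>>> apply_moves(
  motion=[
    [[-0.05,0,-0.05],0],
    [[-0.1,0.02,-0.1],0],
    [[-0.15,0.03,-0.15],0],
    [[-0.2,0.04,-0.2],0],
    [[-0.2,0.04,-0.2],0],
  ],
)

```text
clock: 27.55
tool_pos: [0.4671, -0.1018, 0.0998]
orientation: [179.9, 0.1, 166.8]
force: [-0.7, 12.7, 4.3]
opening: 0.0086
```

```bash
python3 - <<'E'
from h import *
a,d=ctrl.snapshot("scene")
cv2.imwrite("pics/s13.png",cv2.resize(a[160:310,130:250],None,fx=4,fy=4))
o=ctrl.get_obs();print(o['tool_pos'],o['force'],o['opening'])
E
```

```text
[ 0.46707969 -0.1017441   0.09986245] [ 0.32168809 12.55907812  4.83616924] 0.008902098592852086
```

View pics/s13.png

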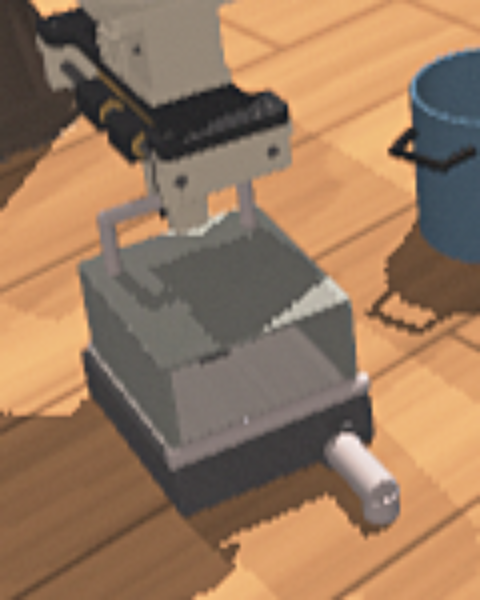

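>>> apply_moves(
  motion=[
    [[0,0.15,-0.05],0],
    [[-0.05,0.3,-0.1],0],
    [[-0.1,0.3,-0.15],0],
    [[-0.15,0.3,-0.2],0],
    [[-0.15,0.3,-0.2],0],
  ],
)

```text
clock: 28.1
tool_pos: [0.4656, -0.1012, 0.0983]
orientation: [-179.9, 0.1, 166.9]
force: [2.0, -4.2, 5.6]
opening: 0.0092
```

>>> apply_moves(
  motion=[
    [[-0.05,0,-0.1],0],
    [[-0.1,0,-0.2],0],
    [[-0.1,0,-0.2],0],
  ],
)

```text
clock: 28.4
tool_pos: [0.4657, -0.1011, 0.098]
orientation: [-180.0, 0.2, 166.9]
force: [-1.7, -1.5, 19.4]
opening: 0.0092
```

The downward force climbed to 19 N with no travel, so the guard is on its stop. Releasing, then lifting straight up.

>>> apply_moves(
  motion=[
    [[0,0,0],0],
    [[0,0,0],0],
    [[0,0,0],0],
    [[0,0,0],0],
    [[0,0,0.2],0],
    [[0,0,1],0],
    [[0,0,2.5],0],
    [[0,0,5],0],
    [[0,0,9],0],
    [[0,0,13],0],
  ],
  hand=4,
)

```text
clock: 29.4
tool_pos: [0.4635, -0.1003, 0.2275]
orientation: [-180.0, -0.0, 166.9]
force: [1.2, -0.3, 0.2]
opening: 0.0402
```

>>> apply_moves(
  motion=[
    [[0,4.5,1],0],
    [[0,9,1],0],
    [[0,13.5,1],0],
    [[0,18,1],0],
    [[0,22.5,1],0],
    [[0,27,1],0],
    [[0,30,1],0],
    [[0,32,1],0],
    [[0,32,1],0],
  ],
)

```text
clock: 30.3
tool_pos: [0.464, 0.2217, 0.2358]
orientation: [-180.0, -0.0, 167.0]
force: [-0.0, 0.3, 0.1]
opening: 0.04
```

```bash
python3 - <<'E'
from h import *
o=ctrl.get_obs();print(o['clock'],o['tool_pos'],o['force'])
bx=np.array([.9734,-.2292]);by=np.array([.2292,.9734])
for n,r in(("top",(300,150,440,310)),("scene",(130,160,250,310))):
    a,d=ctrl.snapshot(n);np.save(n+"14.npy",d); x0,y0,x1,y1=r
    cv2.imwrite(f"pics/{n}14full.png",a)
    cv2.imwrite(f"pics/{n}14.png",cv2.resize(a[y0:y1,x0:x1],None,fx=3.6,fy=3.6))
    P=cloud(n,d).reshape(-1,3);A=P[:,:2]@bx;B=P[:,:2]@by
    T=(P[:,2]>.095)&(P[:,2]<.125)&(A>.45)&(A<.585)&(B>-.05)&(B<.06)
    M=np.c_[A[T]-.5845,B[T],np.ones(T.sum())];z=P[T,2]
    for _ in range(4):
        c=np.linalg.lstsq(M,z,rcond=None)[0];k=abs(M@c-z)<.003;M,z=M[k],z[k]
    H=(P[:,2]>.135)&(P[:,2]<.17)&(A>.45)&(A<.55)&(B>-.05)&(B<.06)
    print(n,"tilt",c,len(z),"bar a",np.median(A[H]),"z",np.percentile(P[H,2],[50,95]))
E
```

```text
30.3 [0.46401031 0.22173816 0.23583688] [-0.02489391  0.25569681  0.07009074]
top tilt [0.00124826 0.00205965 0.1054103 ] 3020 bar a 0.477425765925669 z [0.14731363 0.15070438]
scene tilt [-0.00234878 -0.00180255  0.10508352] 1329 bar a 0.47973032384203484 z [0.14531293 0.14876332]
```

View pics/scene14.png

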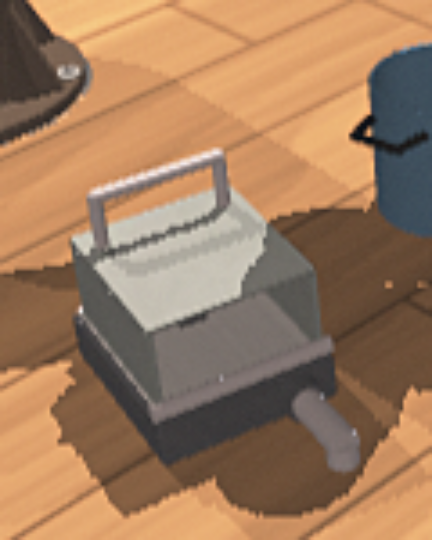

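View pics/top14full.png

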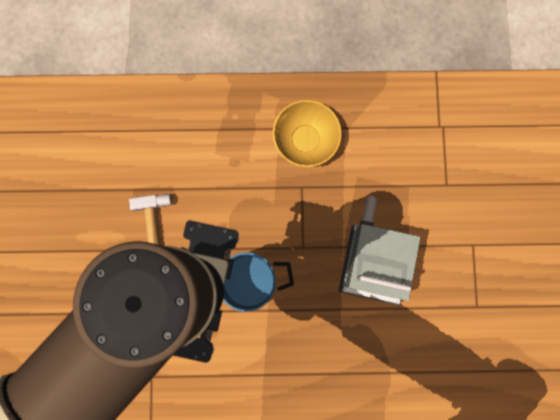

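The hood top is level in both views (tilt +0.001 and -0.002 rad) and its top is at 0.105 m, so the guard is fully shut. The pot, bowl and hammer are where they were, and the arm is clear. Handing in.

```bash
python3 -c "
from plant import ctrl
print(ctrl.close_job())"
```

```text
the job is handed in; nothing more can be done
None
```

The stove fan is switched on: I lifted the guard to about 1.6 rad, pushed the lever fully right, lowered the guard shut and handed the job in at about 30 s.

- **Lever:** it came up against its stop with about 34 N on the fingertips. With the guard still up, the knob's position in the picture was within a pixel of the predicted "on" position. I did not see the lever again after closing the guard.
- **Guard:** its hood top measured level in both cameras after I let go (+0.001 and −0.002 rad). It had stopped against the box at about 19 N. Before I regripped it, it had stayed up by itself.
- **Other objects:** the pot, bowl and hammer look unmoved in the last top view, though the arm covered part of the hammer and pot. I did not measure their positions again.
- **Disagreement:** the reported tool height was about 28 mm lower than the cameras showed. My first grasp therefore closed in the air above the handle without touching it. I corrected for this from then on, and the later contacts agreed with the cameras.
- **Sideways force:** it reached about 13 N on the handle while lowering the guard, and I eased it off before the guard was fully shut.

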